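Strap down the clock plate with a wing nut between three pillars

ROBOT

A 7-joint arm with a two-finger parallel gripper is mounted at the origin on the work surface. World frame = base frame: x ahead of the robot, y to its left, z up, the work surface at z = 0. Lengths are in m, angles in rad, forces in N, time in s.
With the tool pointing down it reaches from about 0.4 to 0.85 m from the base axis. Payload 10.4 kg.
Tool frame: the origin (TCP) lies at the very end of the fingers, on their centre line; the grasp point (between the pads) lies 19 mm behind it; z points along the fingers, y is the line along which they close (so a half turn about z gives the same grasp; the last joint's range is limited). The gripper opens to 87 mm and grips with 3 to 60 N. Pads are 19 mm wide; open, the fingers measure 117 mm over their backs; the gripper's body (75 mm by 190 mm) begins 51 mm behind the grasp point.
Start: joints at [-1.319, 0.332, -0.065, 1.46, 0.022, 1.35, -0.088], TCP at [0.17, 0.602, 0.223] pointing down, gripper open.
Joint ranges: [-2.6, 2.6], [-0.5, 2.12], [-1.47, 1.34], [0.16, 2.42], [-1.27, 4.41], [0.06, 2.06], [-2.6, 2.6]. Speed limits (rad/s): [2.22, 2.22, 2.79, 2.79, 3.14, 3.14, 3.14].

INTERFACE

Orientations are given as a unit quaternion [x, y, z, w].
In Python, from bench import r gives the robot as it stands.
- The arm moves only by the shell command python3 -m crank 'ROWS' [FORCE]. ROWS is JSON, a list that holds one entry, the list of rows, each a list of 5 numbers: the shift along the tool's x, y, z in mm, then the turn about the tool's z in degrees, then the opening, from -1 (shut) to 1 (fully open). A call has 1 to 20 rows; each row is the pose to reach, as a shift and turn from the pose commanded when the call began, along the tool's axes at that moment; what a row does not reach only later rows make up. A row lasts 1/10 s, in which the tool goes at most 50 mm and 8.59 degrees, less where a joint would pass 70% of its speed; a pose out of reach is approached as far as the arm can. A call with a gripper value outside its range is refused whole. The fingers move at their own pace and stop on an object; FORCE is the grip in N (left out, the last holds). Time passes only in rows, so rows that repeat a pose let the fingers close. It gives the time, the measured TCP pose, the force, the opening and the grip force at its end, in the units of the state.
- r.read_state(): the state, without advancing time (a new reading comes with each control period).
- r.camera(name): name is "scene" or "top" or "wrist"; returns a dict with "image" (480x640x3 uint8, red, green, blue), "vfov" (degrees; the focal length in pixels is half the picture's height over the tangent of half this angle, whatever the lens; pixels are square), "cx", "cy" (the principal point, pixels), "eye" and "attitude" of the camera in the world. Camera axes: x right, y down, z forward; pixel columns grow to the right and rows downward; lengths in m; the calibration is good to about 2 mm. A picture is of the moment at which its call begins. There is no depth.
- r.close_job(): hands the job in; it is judged then, once.
The state is a dict: "time": time; "joint_positions": joint angles; "joint_vel": joint speeds; "joint_torque": joint torques, N m; "ee_pos": TCP position; "eef_rot": TCP orientation; "ft_force": force on the tool from outside, world axes, zero at the start; "torque": the same for the moment, N m; "width": finger opening in m; "grip_force": force on a finger pad.
Only numpy, scipy, OpenCV 4.12 (cv2) and the standard library are available. Lean on these libraries where they do the work, as an engineer would, in place of code of your own. Each camera call takes 0.05 s, during which the arm holds its last target. There are 200 camera calls.

TASK

Slide the forked steel strap along the brass clock plate, under the loose wing nut, until its slot is fully home against the stud, and let go of it. Then tighten the wing nut (clockwise from above), working in short arcs between the three pillars, until it holds the strap down finger-tight: clearly snug, but not forced. Leave the strap home and everything else on the bench where it is, and do not shove hard against the holder.

Things in the scene. Friction and masses are not known exactly. Their poses are not given: they have to be found in the camera images.
- holder: Fixed steel clock-plate holder: 200 x 130 x 12 mm base plate on the bench, spanning x -130 to +70, y -65 to +65. Origin: on the bench under the stud axis; z up; the strap comes in from its -x side.
- stud (a point): Top centre of the fixed upright 12 mm stud on the holder's origin axis, at holder z = 88 mm; it is the nut's axis. Axes as the holder.
- pillar (a point): Top centre of one of three alike fixed upright 12 mm steel pillars, 50 mm from the stud axis, tops at z = 76: this one at angle 0 (holder +x), the others at +120 and -120 degrees. Inner faces 44 mm from the axis, just clear of the wings' sweep: fingers behind a wing get stopped by them. From any nut angle one wing or the other has room.
- bed: Fixed brass clock plate on a steel rail, together 160 x 62 x 18 mm, on the holder's base plate: holder x -130 to +30, y -31 to +31. The strap slides on it; its top is 30 to 31 mm above the bench. Origin: underside, on the stud axis.
- strap: Loose forked steel hold-down strap, 0.3 kg, 120 x 50 x 8 mm, flat on the brass plate. Origin: underside, where the stud axis is (within 1 mm) when home. Spans x -95 to +25, y +-25. Starts drawn back 40 to 60 mm towards holder -x, tines clear of the stud, up to 4 mm off line and 0.12 rad skewed. Home: in line with the holder, slot's end touching the stud.
- slot (a point): Closed end of the strap's slot, at strap (-6.5, 0, 8) mm. The slot is 16 mm wide (22 mm over the last 8 mm at the mouth), runs the full thickness and opens to strap +x at x = 25. Sliding takes a few N; at the stud it stops dead.
- fin (a point): Centre of the strap's grip fin, an upright plate on top of it: 34 mm long (strap x -92 to -58), 10 mm thick (y), from z = 8 to z = 36; this point is at strap (-75, 0, 26). Pinch it across y from above. Axes as the strap.
- nut: Steel two-wing nut on the stud; clockwise from above drives it down 1.5 mm per rad. Origin on the axis at the underside of its 30 mm flange (6 mm thick), which starts 1 to 4 mm above the strap's top level. Hub 21 mm across up to z = 20. The stud sticks up past the wings, so the middle cannot be pinched: push or pinch one wing.
- wing (a point): Mid wing at nut (26, 0, 22) mm. The two alike wings lie along nut +x and -x: 8 mm thick, to 34 mm from the axis, upright from z = 12 to 32 (full height 17 to 34 mm out). Loose, a push of about 1 N here turns the nut and it stays where left; once the flange bears on the strap the push rises with turning. Finger-tight is about 6 to 9 N here.
- collar: Bystander: loose brass collar, 40 mm across, 14 mm high, standing 100 to 120 mm to one side (+y) of the stud. Origin: underside centre.
- loupe: Bystander: black eye loupe, 42 mm across, 30 mm high, 100 to 120 mm to the other side (-y) of the stud. Origin: underside centre.
- dome: Bystander: glass dust dome on a 104 mm blue foot, 72 mm high, left of the work. Origin: underside centre.
- driver_stand: Bystander: round 84 mm stand of small screwdrivers, about 105 mm high, right of the work. Origin: underside centre.
- screwdriver: Bystander: screwdriver, 150 mm long, lying far left.
- screw_tray: Bystander: grey plastic tray with six compartments, 100 x 140 x 22 mm, far right.
- oil_jar: Bystander: small amber jar with black cap, 40 mm across, 60 mm high, far left.
Things that resemble listed ones, but are neither listed nor needed, are in the scene too. What is shaped like the holder but blue or purple is not meant.

How it is judged:
By the outcome, as a careful person would: the job done as asked, in the order asked, and still so for the second after the job is handed in, with the robot touching nothing.
It also fails if it takes over 70 s, if anything falls off the work surface, if the arm or the gripper's body presses on something with over 40 N, if the wrist force passes 120 N, or if a joint passes its speed limit or range.

## Working session

There is one attempt and no reset: what is moved stays moved. The work goes in short steps, Python scripts to look and compute and a shell command to move; the robot and the scene stay as the last step left them, time stands still between calls to the robot, and variables do not carry over. Pictures are saved under pics/ and viewed, at most 10 in all, crops included, and the job is handed in when it is done.

```bash
ls; mkdir -p pics; python3 - <<'E'
from bench import r
import cv2,numpy as np
s=r.read_state()
for k in("time","ee_pos","eef_rot","ft_force","width"):print(k,s[k])
for n in("top","scene"):
    c=r.camera(n);cv2.imwrite(f"pics/{n}0.png",c["image"][:,:,::-1]);print(n,c["vfov"],c["cx"],c["cy"],c["eye"],c["attitude"])
E
```

```text
pics
time 0.0
ee_pos [0.16948224 0.60117786 0.22176134]
eef_rot [ 1.36953641e-01  9.90577203e-01 -7.06843210e-04 -6.67969341e-05]
ft_force [-0.19327312 -0.19676755 -0.55067433]
width 0.08711530632009512
top 46.31728592416975 319.64375141075453 234.70037771405686 [ 0.39768253 -0.02219107  1.28803738] [-0.69834577  0.71342651 -0.03781577  0.04365503]
scene 43.1237385952902 324.35309172318694 243.19389533161032 [1.36627719 0.03426594 0.85444323] [ 0.63691277  0.65865776 -0.29461099 -0.27150772]
```

View pics/top0.png

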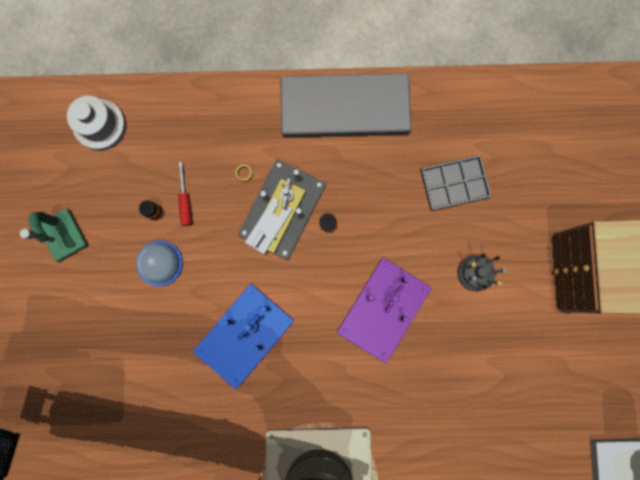

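View pics/scene0.png

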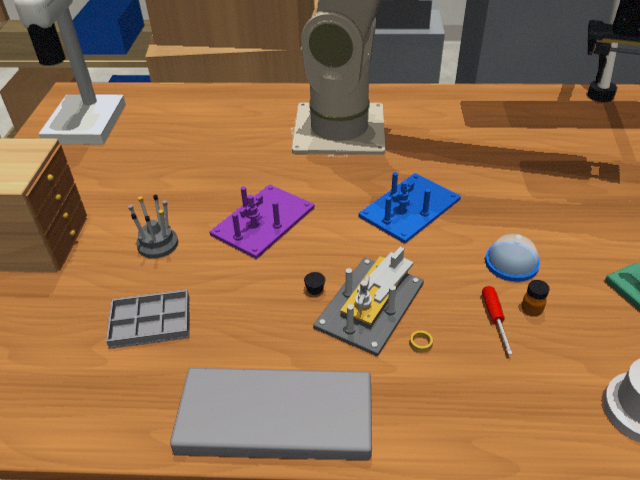

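Top: the grey holder is centred near (283,210), with corners near (279,161), (325,184), (288,259) and (239,234). The fin is near (262,240), the nut near (287,195), the collar at (244,172) and the loupe at (328,223). Next I'll localise it roughly.

```bash
cat > h.py <<'E'
import numpy as np,cv2
from scipy.spatial.transform import Rotation as R
from bench import r
def cam(n,f=None):
    c=r.camera(n)
    if f: cv2.imwrite("pics/"+f,c["image"][:,:,::-1])
    np.save(f"/tmp/{n}.npy",np.r_[c["vfov"],c["cx"],c["cy"],c["eye"],c["attitude"]]);return c
def prm(n):
    a=np.load(f"/tmp/{n}.npy");return 240/np.tan(np.radians(a[0]/2)),a[1],a[2],a[3:6],R.from_quat(a[6:])
def px2w(n,u,v,z):
    f,cx,cy,e,q=prm(n);d=q.apply([(u-cx)/f,(v-cy)/f,1]);return e+d*(z-e[2])/d[2]
def w2px(n,p):
    f,cx,cy,e,q=prm(n);d=q.inv().apply(np.asarray(p)-e);return np.r_[cx,cy]+f*(d[...,:2]/d[...,2:])
def zoom(c,x,y,w,h,k,f):
    cv2.imwrite("pics/"+f,cv2.resize(c["image"][y:y+h,x:x+w,::-1],None,fx=k,fy=k,interpolation=cv2.INTER_CUBIC))
def shift(dw):  # world shift -> tool axes mm
    return R.from_quat(r.read_state()["eef_rot"]).inv().apply(dw)*1000
E
python3 - <<'E'
from h import *
cam("top")
for p in((279,161),(325,184),(288,259),(239,234)):print(px2w("top",*p,.012).round(4))
print("fin",px2w("top",262,240,.066).round(4),"stud",px2w("top",288,183,.088).round(4))
T=R.from_quat(r.read_state()["eef_rot"]);print(T.as_matrix().round(3))
c=r.camera("wrist");e=T.inv();print("wrist eye in tool",e.apply(c["eye"]-np.array(r.read_state()["ee_pos"])),(e*R.from_quat(c["attitude"])).as_matrix().round(3),c["vfov"])
E
```

```text
[0.7202 0.0778 0.012 ]
[ 0.6633 -0.028   0.012 ]
[0.4914 0.0601 0.012 ]
[0.5512 0.1717 0.012 ]
fin [0.5304 0.113  0.066 ] stud [0.6516 0.0528 0.088 ]
[[-0.962  0.271 -0.   ]
 [ 0.271  0.962 -0.001]
 [-0.    -0.001 -1.   ]]
wrist eye in tool [ 0.06941499  0.00023164 -0.16285908] [[ 0.001 -0.967 -0.255]
 [ 1.     0.001 -0.001]
 [ 0.001 -0.255  0.967]] 65.7423678727553
```

```bash
python3 -m crank '[[[-489,-371,-30,12,1],[-489,-371,-30,12,1],[-489,-371,-30,12,1],[-489,-371,-30,12,1],[-489,-371,-30,12,1],[-489,-371,-30,12,1],[-489,-371,-30,12,1],[-489,-371,-30,12,1],[-489,-371,-30,12,1],[-489,-371,-30,12,1],[-489,-371,-30,12,1],[-489,-371,-30,12,1],[-489,-371,-30,12,1],[-489,-371,-30,12,1],[-489,-371,-30,12,1],[-489,-371,-30,12,1]]]'
python3 - <<'E'
from h import *
c=cam("wrist","w1.png");s=r.read_state();print(s["time"],s["ee_pos"],s["eef_rot"],s["ft_force"])
E
```

```text
time: 1.8
ee_pos: [0.5388, 0.1134, 0.2523]
eef_rot: [0.239, 0.971, 0.0, -0.0]
ft_force: [-0.7, 0.7, 0.6]
width: 0.087
grip_force: 0.0
1.85 [0.5388612  0.11340521 0.25242993] [ 2.38538811e-01  9.71132910e-01  2.08620934e-04 -2.52595199e-04] [-0.55222646  0.03952047 -0.10865178]
```

View pics/w1.png

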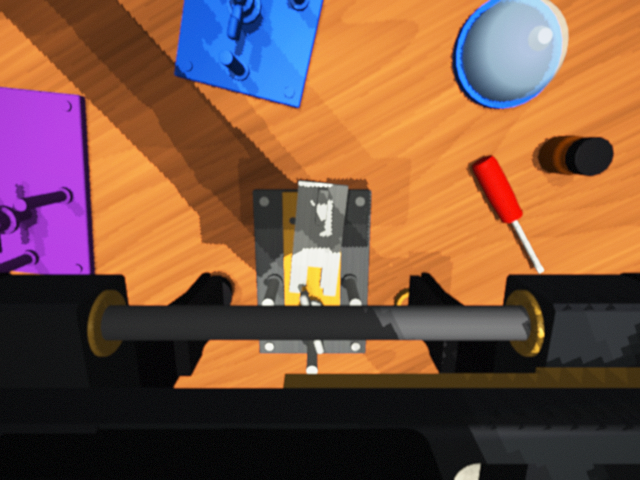

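The wrist view shows the holder upright in the picture, with the strap skewed and its fin near (322,212). The gripper hides the nut, so I'll move past it for a clear close look.

```bash
python3 -m crank '[[[-170,0,20,0,1],[-170,0,20,0,1],[-170,0,20,0,1],[-170,0,20,0,1],[-170,0,20,0,1],[-170,0,20,0,1]]]'
python3 - <<'E'
from h import *
c=cam("wrist");s=r.read_state();zoom(c,220,90,200,200,3,"w2.png")
print(s["time"],s["ee_pos"],s["eef_rot"])
# expected pixel check
y=np.radians(-28);x=np.array([np.cos(y),np.sin(y),0])
print(w2px("wrist",np.array([.636,.055,.088])),w2px("wrist",np.array([.53,.113,.066])))
E
```

```text
time: 2.45
ee_pos: [0.6897, 0.0337, 0.232]
eef_rot: [0.239, 0.971, 0.0, -0.001]
ft_force: [0.6, -0.1, 1.0]
width: 0.0867
grip_force: 0.0
2.5 [0.68947785 0.03424985 0.2325796 ] [ 2.38955909e-01  9.71030291e-01  4.13773671e-04 -2.77536539e-04]
[307.76504807 156.69901319] [310.39749526  -2.44690496]
```

View pics/w2.png

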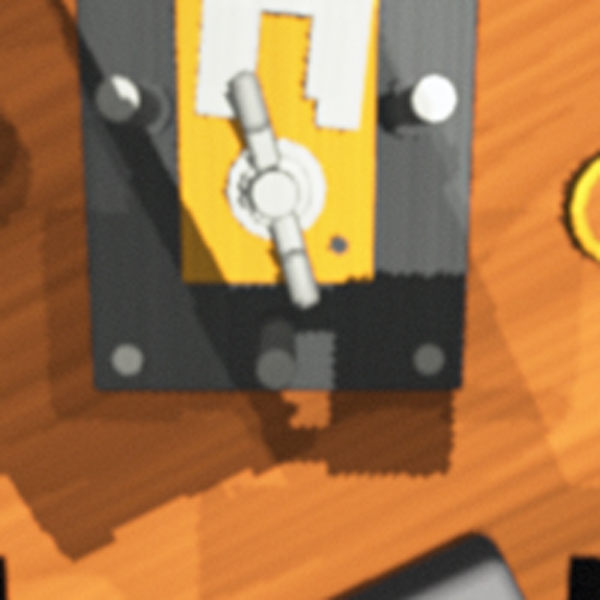

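The stud top is at crop (275,193), the pillars at (118,98), (434,98) and (276,366), and the wing tips at about (242,80) and (306,298). The tine end's outer corners are at (196,113) and (361,129), and the slot end is at about (258..310,12).

```bash
python3 - <<'E'
from h import *
P=lambda a,b,z:px2w("wrist",220+a/3,90+b/3,z)
S=P(275,193,.088);pl=[P(118,98,.076),P(434,98,.076),P(276,366,.076)]
print("stud",S.round(4),"pillar ctr",np.mean(pl,0).round(4),[round(np.linalg.norm((p-S)[:2])*1000,1) for p in pl],[np.degrees(np.arctan2(*(p-np.mean(pl,0))[1::-1])).round(1) for p in pl])
a,b=P(196,113,.0385),P(361,129,.0385);print("tine",a.round(4),b.round(4),np.linalg.norm(a-b))
e=(P(258,12,.0385)+P(310,12,.0385))/2;print("slot",e.round(4))
d=(a-b);yaw=np.degrees(np.arctan2(d[1],d[0]));print("strap y-dir",yaw)
w1,w2=P(242,80,.073),P(306,298,.073);print("wings",w1.round(4),w2.round(4),np.linalg.norm(w1-w2),np.degrees(np.arctan2(*(w2-w1)[1::-1])))
for q in (a,b):print(((q-S)[:2]*1000).round(1))
# also fin estimate from w1 not stored; top image corners check
E
```

```text
stud [0.6358 0.0587 0.088 ] pillar ctr [0.6357 0.0589 0.076 ] [np.float64(49.7), np.float64(50.1), np.float64(49.4)] [np.float64(-147.5), np.float64(92.2), np.float64(-27.8)]
tine [0.6046 0.0471 0.0385] [0.6323 0.0898 0.0385] 0.05091201135647376
slot [0.5914 0.0845 0.0385]
strap y-dir -122.95426618876428
wings [0.6051 0.0644 0.073 ] [0.6665 0.0524 0.073 ] 0.06250423984375894 -11.011327031541695
[-31.2 -11.5]
[-3.5 31.2]
```

```bash
python3 -m crank '[[[178,5,90,4.6,1],[178,5,90,4.6,1],[178,5,90,4.6,1],[178,5,90,4.6,1],[178,5,90,4.6,1],[178,5,90,4.6,1]]]'
python3 - <<'E'
from h import *
c=cam("wrist");s=r.read_state();cv2.imwrite("pics/w3.png",c["image"][80:480,120:520,::-1])
print(s["time"],s["ee_pos"],s["eef_rot"])
y=np.radians(-32.3);X=np.array([np.cos(y),np.sin(y),0]);Y=np.array([-X[1],X[0],0]);o=np.array([.5973,.0818,.0305])
print([(w2px("wrist",o+X*a+Y*b+[0,0,.036])-[120,80]).round() for a in(-.092,-.058) for b in(-.005,.005)])
E
```

```text
time: 3.1
ee_pos: [0.5332, 0.122, 0.143]
eef_rot: [0.277, 0.961, 0.001, -0.0]
ft_force: [0.3, 0.1, 0.6]
width: 0.0869
grip_force: 0.0
3.15 [0.53477343 0.12109963 0.14374402] [2.77531656e-01 9.60715712e-01 1.03407322e-03 6.56972805e-04]
[array([188., 144.]), array([203., 144.]), array([188., 193.]), array([203., 193.])]
```

View pics/w3.png

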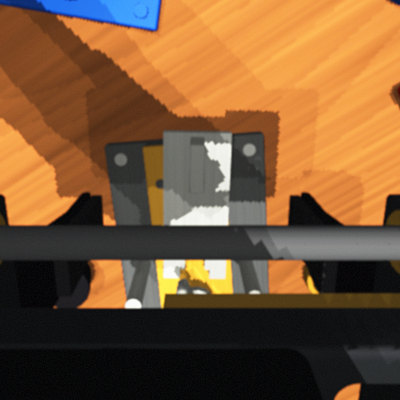

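The fin shows at crop x 190–205, y 137–192, upright and within about 2 px of the prediction. I'll descend and grip.

```bash
python3 -m crank '[[[0,1,40,0,1],[0,1,70,0,1],[0,1,98,0,1],[0,1,98,0,1],[0,1,98,0,-1],[0,1,98,0,-1],[0,1,98,0,-1],[0,1,98,0,-1],[0,1,98,0,-1],[0,1,98,0,-1],[0,1,98,0,-1],[0,1,98,0,-1]]]' 15; python3 - <<'E'
from h import *
s=r.read_state();d=R.from_euler('z',27.7,degrees=True).apply(np.array(s["ee_pos"])-[.6358,.0588,0]);print(s["time"],d*1000,s["width"],s["grip_force"],s["ft_force"])
E
```

```text
time: 4.35
ee_pos: [0.5353, 0.1208, 0.0445]
eef_rot: [0.279, 0.96, 0.0, -0.0]
ft_force: [-0.6, -0.0, -1.0]
width: 0.0309
grip_force: 0.0
4.35 [-117.79375501    8.21375078   44.54506024] 0.0309077161741466 0.0 [-0.55157591 -0.01192714 -0.99466176]
```

Still closing.

```bash
python3 -m crank '[[[0,0,0,0,-1],[0,0,0,0,-1],[0,0,0,0,-1],[0,0,0,0,-1],[0,0,0,0,-1]]]'
```

```text
time: 4.85
ee_pos: [0.5354, 0.1209, 0.0445]
eef_rot: [0.279, 0.96, 0.0, 0.0]
ft_force: [1.5, 0.4, -0.2]
width: 0.0097
grip_force: 15.0
```

```bash
python3 -m crank '[[[0,-2,0,-1.2,-1],[0,-4,0,-2.4,-1],[-0.5,-6,0,-3.5,-1],[-0.7,-8.2,0,-4.6,-1],[-0.7,-8.2,0,-4.6,-1],[-0.7,-8.2,0,-4.6,-1]]]'; python3 - <<'E'
from h import *
c=cam("wrist");s=r.read_state();d=R.from_euler('z',27.7,degrees=True).apply(np.array(s["ee_pos"])-[.6358,.0588,0]);q=R.from_quat(s["eef_rot"]).as_matrix();print(s["time"],d*1000,np.degrees(np.arctan2(q[1,1],q[0,1]))-90,s["width"],s["ft_force"])
cam("top");c=r.camera("top");zoom(c,230,150,110,120,5,"t4.png")
E
```

```text
time: 5.45
ee_pos: [0.5314, 0.113, 0.0445]
eef_rot: [0.24, 0.971, -0.0, -0.0]
ft_force: [-1.5, -1.3, 1.1]
width: 0.0099
grip_force: 15.0
5.5 [-117.67303699   -0.4841732    44.5024868 ] -27.778016781656447 0.009877903079151956 [-1.09984359 -1.05311382  0.38631475]
```

```bash
python3 -m crank '[[[-5,0.4,0,0,-1],[-10,0.4,0,0,-1],[-15,0.4,0,0,-1],[-20,0.4,0,0,-1],[-25,0.4,0,0,-1],[-30,0.4,0,0,-1],[-34,0.4,0,0,-1],[-38,0.4,0,0,-1],[-38,0.4,0,0,-1]]]'; python3 -m crank '[[[-1,0,0,0,-1],[-2,0,0,0,-1],[-2,0,0,0,-1]]]';  python3 -m crank '[[[-1,0,0,0,-1],[-1,0,0,0,-1]]]'
```

```text
time: 6.5
ee_pos: [0.5662, 0.0955, 0.0445]
eef_rot: [0.24, 0.971, -0.0, 0.001]
ft_force: [2.5, 0.3, -0.7]
width: 0.01
grip_force: 15.0
time: 6.8
ee_pos: [0.567, 0.0953, 0.0445]
eef_rot: [0.24, 0.971, 0.0, -0.0]
ft_force: [-3.2, 0.8, 1.3]
width: 0.0097
grip_force: 15.0
time: 7.0
ee_pos: [0.5681, 0.0948, 0.0445]
eef_rot: [0.24, 0.971, 0.0, 0.0]
ft_force: [-1.8, 0.7, 1.3]
width: 0.0099
grip_force: 15.0
```

```bash
for i in 1 2; do python3 -m crank '[[[-1,0,0,0,-1],[-1,0,0,0,-1]]]' | grep -E "ee_pos|ft"; done; python3 -m crank '[[[-1,0,0,0,-1],[-1,0,0,0,-1]]]' | grep -E "ee_pos|ft"
```

```text
ee_pos: [0.5691, 0.0943, 0.0445]
ft_force: [-1.7, 1.4, 0.1]
ee_pos: [0.57, 0.0938, 0.0445]
ft_force: [-1.2, 1.6, 0.8]
ee_pos: [0.5709, 0.0933, 0.0445]
ft_force: [-1.9, 0.4, 1.7]
```

```bash
python3 -m crank '[[[-1,0,0,0,-1],[-1,0,0,0,-1]]]' | grep -E "ee_pos|ft"; python3 -m crank '[[[-1,0,0,0,-1],[-1,0,0,0,-1]]]' | grep -E "ee_pos|ft"
```

```text
ee_pos: [0.5717, 0.0928, 0.0446]
ft_force: [-0.7, 0.9, 0.3]
ee_pos: [0.572, 0.0927, 0.0445]
ft_force: [-5.1, 2.6, 2.9]
```

```bash
python3 - <<'E'
from h import *
c=cam("top");zoom(c,230,150,120,110,5,"t5.png")
E
python3 -m crank '[[[-1,0,0,0,-1],[-1,0,0,0,-1]]]' | grep -E "ee_pos|ft|width"; python3 -m crank '[[[-1,0,0,0,-1],[-1,0,0,0,-1]]]' | grep -E "ee_pos|ft|width|grip"
```

```text
ee_pos: [0.572, 0.0927, 0.0445]
ft_force: [-10.2, 3.5, 7.1]
width: 0.0096
ee_pos: [0.5722, 0.0926, 0.0445]
ft_force: [-12.4, 4.2, 11.6]
width: 0.0102
grip_force: 15.0
```

The strap hit a dead stop at 12 N, so it's home. I'll unload the push, open and lift.

```bash
python3 -m crank '[[[2,0,0,0,-1],[2,0,0,0,-1],[2,0,0,0,-0.3],[2,0,0,0,-0.3],[2,0,0,0,-0.3],[2,0,0,0,-0.3]]]' |grep -E "ee_pos|ft|width"
python3 -m crank '[[[0,0,-50,0,-0.3],[0,0,-100,0,-0.3],[-50,0,-150,0,-0.3],[-100,0,-188,0,-0.3],[-130,0,-188,0,-0.3],[-130,0,-188,0,-0.3]]]'
python3 - <<'E'
from h import *
c=cam("wrist");s=r.read_state();zoom(c,220,70,200,200,3,"w6.png")
print(s["time"],s["ee_pos"],s["eef_rot"],s["ft_force"])
E
```

```text
ee_pos: [0.5727, 0.0922, 0.0446]
ft_force: [0.3, -0.8, 0.2]
width: 0.0288
time: 9.65
ee_pos: [0.691, 0.0282, 0.2345]
eef_rot: [0.241, 0.97, -0.001, 0.002]
ft_force: [-2.2, -0.1, -0.5]
width: 0.0303
grip_force: 0.0
9.7 [0.690273   0.02862242 0.23349264] [ 2.41293744e-01  9.70450626e-01 -7.52024773e-04  1.53152162e-03] [-1.81806864 -0.18490025 -0.9547173 ]
```

View pics/w6.png

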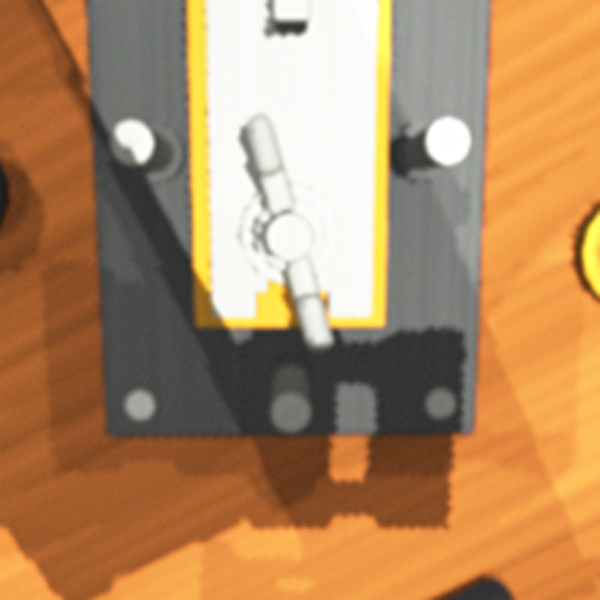

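The strap is home and square. The stud top is at crop (290,235) and the wing tips at (258,122) and (322,340). I'll check the numbers and wrist range.

```bash
python3 - <<'E'
from h import *
P=lambda a,b,z:px2w("wrist",220+a/3,70+b/3,z)
H=R.from_euler('z',27.7,degrees=True);S0=np.array([.6358,.0588,0])
f=lambda p:(H.apply(p-S0)*1000).round(1)
for n,a,b,z in(("stud",290,235,.088),("pA",448,141,.076),("pB",134,141,.076),("p0",291,411,.076),("w1",258,122,.073),("w2",322,340,.073),("tL",209,319,.0385),("tR",373,319,.0385)):print(n,f(P(a,b,z)))
s=r.read_state();print(np.round(s["joint_positions"],2),f(np.array(s["ee_pos"])))
c=r.camera("wrist");g=cv2.cvtColor(c["image"],cv2.COLOR_RGB2GRAY)
print(g[70+70, 220+60:220+135:1])
E
```

```text
stud [-0.  -0.1 88. ]
pA [-24.7  43.3  76. ]
pB [-24.9 -42.8  76. ]
p0 [50.1  0.1 76. ]
w1 [-30.   -8.8  73. ]
w2 [29.9  9.2 73. ]
tL [ 27.1 -25.9  38.5]
tR [27.2 26.4 38.5]
[-0.45  0.51  0.51  1.27 -0.24  1.42  1.13] [ 62.3  -1.4 233.5]
[114 114 108 122 180 217 223 221 220 225 241 251 252 250 250 250 250 251
 251 251 247 236 231 242 251 253 242 194 170 181 213 239 244 240 230 219
 212 217 238 252 254 253 252 251 250 251 251 252 253 252 250 250 251 251
 251 251 251 252 252 251 251 251 252 251 244 228 223 222 211 162 123 119
 121 120 120]
```

The calibration agrees to 0.3 mm, and the wing line is at 16.7° / 196.7° in the holder frame. Next I'll go above the −x wing, 22 mm out, narrow the fingers and descend.

```bash
python3 -m crank '[[[40,-3,30,-8,-0.54],[83.5,-5,80,-16.7,-0.54],[83.5,-5,120,-16.7,-0.54],[83.5,-5,130,-16.7,-0.54],[83.5,-5,130,-16.7,-0.54],[83.5,-5,130,-16.7,-0.54]]]'
python3 - <<'E'
from h import *
H=R.from_euler('z',27.7,degrees=True);S0=np.array([.6358,.0588,0])
c=cam("wrist");s=r.read_state();q=R.from_quat(s["eef_rot"]).as_matrix()
cv2.imwrite("pics/w7.png",cv2.resize(c["image"][240:440,220:420,::-1],None,fx=3,fy=3))
print(s["time"],(H.apply(s["ee_pos"]-S0)*1000).round(1),np.degrees(np.arctan2(q[1,0],q[0,0]))+27.7,np.round(s["joint_positions"],2),s["width"],s["ft_force"],s["torque"])
E
```

```text
time: 10.35
ee_pos: [0.6128, 0.066, 0.1045]
eef_rot: [0.097, 0.995, 0.0, 0.001]
ft_force: [0.8, -0.2, 0.5]
width: 0.0201
grip_force: 0.0
10.4 [-23.3  -4.2 104.9] 196.59301333214592 [-0.52  0.42  0.43  1.65 -0.19  1.11  1.34] 0.019834953989746815 [ 0.02281255 -0.51450458  0.22727778] [ 0.01887681  0.01302112 -0.00977841]
```

```bash
python3 -m crank '[[[-1.5,-2.6,10,0,-0.54],[-1.5,-2.6,25,0,-0.54],[-1.5,-2.6,40,0,-0.54],[-1.5,-2.6,47,0,-0.54],[-1.5,-2.6,47,0,-0.54]]]'
cat > st.py <<'E'
from h import *
H=R.from_euler('z',27.7,degrees=True);S0=np.array([.6358,.0588,0])
s=r.read_state();q=R.from_quat(s["eef_rot"]).as_matrix();p=np.array(s["ee_pos"])-S0;F=np.array(s["ft_force"])
T=s["torque"][2]+p[0]*F[1]-p[1]*F[0]
h=H.apply(p)*1000;print("t",round(s["time"],2),"hold",h.round(1),"r",np.hypot(*h[:2]).round(1),"ang",np.degrees(np.arctan2(h[1],h[0])).round(1)%360,"toolx",round((np.degrees(np.arctan2(q[1,0],q[0,0]))+27.7)%360,1),"w",round(s["width"]*1000,1),"F tool",(q.T@F).round(1),"tz",round(s["torque"][2],3),"Taxis",round(T,3),"j7",round(s["joint_positions"][6],2))
E
python3 st.py
```

```text
time: 10.9
ee_pos: [0.6112, 0.0634, 0.0537]
eef_rot: [0.096, 0.995, -0.0, -0.001]
ft_force: [0.5, -0.3, 0.4]
width: 0.0201
grip_force: 0.0
t 10.9 hold [-23.9  -7.4  53.7] r 25.0 ang 197.2 toolx 196.7 w 20.1 F tool [-0.5 -0.2 -0.4] tz -0.016 Taxis -0.01 j7 1.36
```

```bash
python3 -m crank '[[[-2.5,0,-3,0,-0.72],[-2.5,0,-3,0,-0.72],[-2.5,0,-3,0,-0.72],[-2.7,3.1,-3,8,-0.72],[-3.4,6.2,-3,16,-0.72],[-4.4,9.2,-3,24,-0.72],[-4.4,9.2,-3,24,-0.72]]]' 10 >/dev/null; python3 st.py
```

```text
t 11.6 hold [-21.5   3.8  58.8] r 21.8 ang 169.8 toolx 172.6 w 12.1 F tool [ 0.4 -0.2  0.1] tz -0.007 Taxis -0.002 j7 0.97
```

```bash
python3 -m crank '[[[0,2,0.2,8,-0.72],[-0.7,5,0.5,16,-0.72],[-1.7,7.9,0.7,24,-0.72],[-1.7,7.9,0.7,24,-0.72]]]' >/dev/null; python3 st.py;  python3 -c "
from h import *
c=cam('wrist');cv2.imwrite('pics/w8.png',c['image'][200:440,200:440,::-1])
c=cam('scene');zoom(c,320,230,120,120,5,'s8.png')"
```

```text
t 12.0 hold [-18.7  11.3  58. ] r 21.9 ang 149.0 toolx 148.8 w 12.2 F tool [-0.2  0.3 -0.4] tz -0.021 Taxis -0.028 j7 0.58
```

View pics/s8.png

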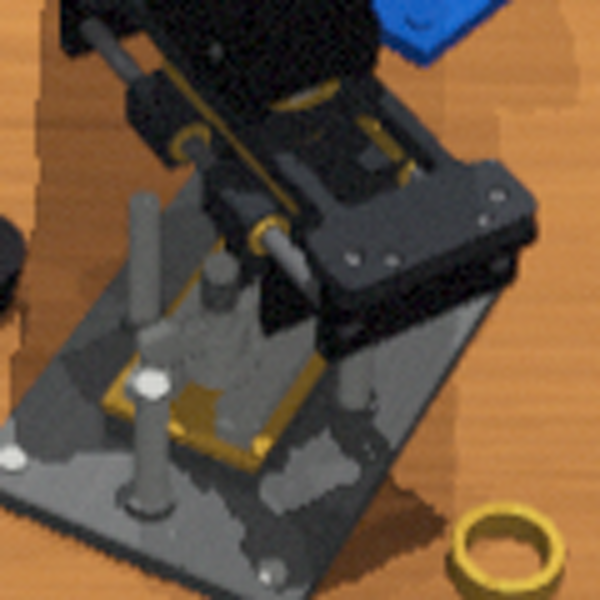

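The scene view shows the fingers caging the wing near (290,330), with the opposite wing at (160,345) turned along with it. Nothing is touching the pillars, so I'll continue in short arcs.

```bash
python3 -m crank '[[[-0.1,3.1,0.2,8,-0.72],[-0.8,6.1,0.4,16,-0.72],[-0.8,6.1,0.4,16,-0.72]]]' >/dev/null; python3 st.py; python3 -m crank '[[[-0.1,3.1,0.2,8,-0.72],[-0.8,6.1,0.4,16,-0.72],[-0.8,6.1,0.4,16,-0.72]]]' >/dev/null; python3 st.py
```

```text
t 12.4 hold [-14.9  15.7  57.4] r 21.7 ang 133.4 toolx 132.8 w 12.3 F tool [-0.2 -0.1 -0.2] tz -0.058 Taxis -0.056 j7 0.33
t 12.7 hold [-9.9 19.2 56.9] r 21.6 ang 117.3 toolx 116.9 w 12.2 F tool [-0.8 -0.3  0.4] tz 0.019 Taxis 0.025 j7 0.09
```

No contact at the 120° pillar, so I'll continue.

```bash
for i in 1 2; do :; done; python3 -m crank '[[[-0.1,3.1,0.2,8,-0.72],[-0.8,6.1,0.4,16,-0.72],[-0.8,6.1,0.4,16,-0.72]]]' >/dev/null; python3 st.py; python3 -m crank '[[[-0.1,3.1,0.2,8,-0.72],[-0.8,6.1,0.4,16,-0.72],[-0.8,6.1,0.4,16,-0.72]]]' >/dev/null; python3 st.py
```

```text
t 13.0 hold [-4.1 21.1 56.5] r 21.5 ang 100.9 toolx 101.0 w 12.0 F tool [ 0.2 -0.3 -0.4] tz -0.017 Taxis -0.011 j7 -0.16
t 13.3 hold [ 2.1 21.4 56.1] r 21.5 ang 84.5 toolx 85.0 w 12.4 F tool [ 0.  -0.2  0.5] tz 0.003 Taxis 0.007 j7 -0.4
```

```bash
python3 -c "
from h import *
c=cam('scene');zoom(c,320,230,120,120,5,'s9.png')
S0=np.array([.6358,.0588,.063])
for a in(16.7,270,330):
  t=np.radians(a-27.7);print(a,(w2px('scene',S0+.03*np.array([np.cos(t),np.sin(t),0]))-[320,230])*5)"
```

```text
16.7 [200.01678572 369.93370139]
270 [141.29045643 277.26072356]
330 [143.67437481 339.95338813]
```

View pics/s9.png

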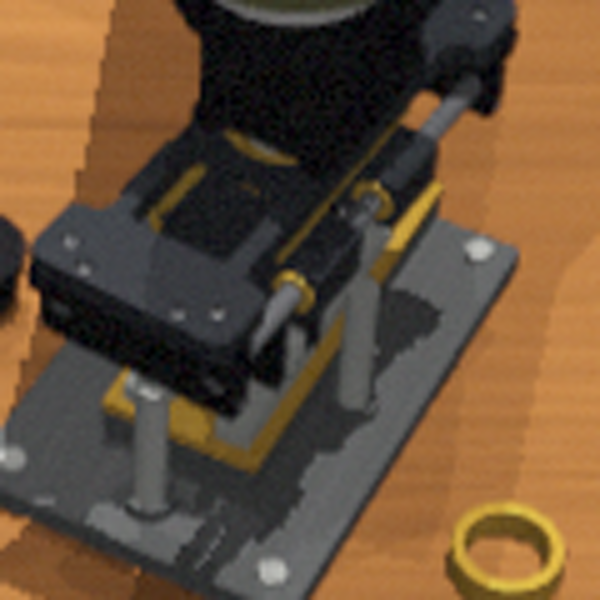

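The fingers and wing are near (290,345), with the body clear of the pillar tops. I'll continue.

```bash
python3 -m crank '[[[0,3.1,0.2,8,-0.72],[-0.6,6.1,0.4,16,-0.72],[-0.6,6.1,0.4,16,-0.72]]]' >/dev/null; python3 st.py; python3 -m crank '[[[0,3.1,0.2,8,-0.72],[0,3.1,0.2,8,-0.72]]]' >/dev/null; python3 st.py; python3 -m crank '[[[0,3.1,0.2,8,-0.72],[0,3.1,0.2,8,-0.72]]]' >/dev/null; python3 st.py
```

```text
t 13.65 hold [ 7.8 20.5 55.8] r 22.0 ang 69.2 toolx 69.0 w 11.9 F tool [ 0.8 -1.  -1. ] tz -0.02 Taxis 0.002 j7 -0.64
t 13.85 hold [10.3 19.6 55.5] r 22.1 ang 62.4 toolx 61.0 w 12.4 F tool [-0.9 -4.5 -3.1] tz -0.021 Taxis 0.079 j7 -0.76
t 14.05 hold [12.7 18.3 55.3] r 22.3 ang 55.3 toolx 53.0 w 12.4 F tool [-2.5 -4.5 -2.6] tz 0.071 Taxis 0.173 j7 -0.88
```

Torque is rising: the nut bears on the strap. I'll average several readings while holding.

```bash
cat > avg.py <<'E'
from h import *
S0=np.array([.6358,.0588,0]);A=[]
for i in range(8):
    r.camera("wrist");s=r.read_state();q=R.from_quat(s["eef_rot"]).as_matrix();p=np.array(s["ee_pos"])-S0;F=np.array(s["ft_force"])
    A.append(np.r_[q.T@F,s["torque"][2],s["torque"][2]+p[0]*F[1]-p[1]*F[0]])
A=np.array(A);print(A.mean(0).round(3),A.std(0).round(3))
E
python3 avg.py;python3 st.py
```

```text
[-2.585 -4.358 -2.462  0.047  0.146] [0.465 0.455 0.506 0.026 0.031]
t 14.45 hold [12.7 18.3 55.3] r 22.3 ang 55.2 toolx 53.3 w 12.5 F tool [-3.  -4.5 -1.7] tz 0.063 Taxis 0.166 j7 -0.88
```

```bash
python3 -m crank '[[[0,1,0,2.5,-0.72],[0,1.7,0.1,4.5,-0.72],[0,1.7,0.1,4.5,-0.72]]]' >/dev/null; python3 st.py; python3 avg.py
```

```text
t 14.75 hold [13.6 17.7 55.2] r 22.3 ang 52.4 toolx 48.7 w 12.4 F tool [-3.6 -7.1 -4.1] tz 0.121 Taxis 0.284 j7 -0.94
[-3.669 -6.347 -3.779  0.062  0.208] [0.445 0.435 0.641 0.032 0.031]
```

The axis torque is 0.208 N·m, about 8 N at the wing, which is within finger-tight. I'll back off to the middle of the slack, open a little and lift straight up.

```bash
python3 -m crank '[[[0,-1,0,-2.5,-0.72],[0,-1.7,0,-4.5,-0.6],[0,-1.7,0,-4.5,-0.6],[0,-1.7,0,-4.5,-0.6],[0,-1.7,-15,-4.5,-0.6],[0,-1.7,-50,-4.5,-0.6]]]' >/dev/null; python3 st.py; python3 -m crank '[[[0,0,-50,0,-0.6],[0,0,-100,0,-0.6],[-30,0,-140,0,-0.6],[-80,0,-140,0,-0.6],[-100,0,-140,0,-0.6],[-100,0,-140,0,-0.6]]]' >/dev/null; python3 st.py;  python3 -c "
from h import *
c=cam('wrist','w10.png')
c=cam('scene');zoom(c,320,230,120,120,5,'s10.png')"
```

```text
t 15.75 hold [ 12.4  17.1 104.2] r 21.1 ang 54.0 toolx 52.7 w 17.1 F tool [ 1.9  0.2 -0.7] tz -0.018 Taxis -0.022 j7 -0.91
t 16.35 hold [-47.4 -64.4 246.7] r 79.9 ang 233.6 toolx 52.5 w 17.2 F tool [ 1.7 -0.6  0.6] tz -0.004 Taxis -0.049 j7 -0.99
```

View pics/w10.png

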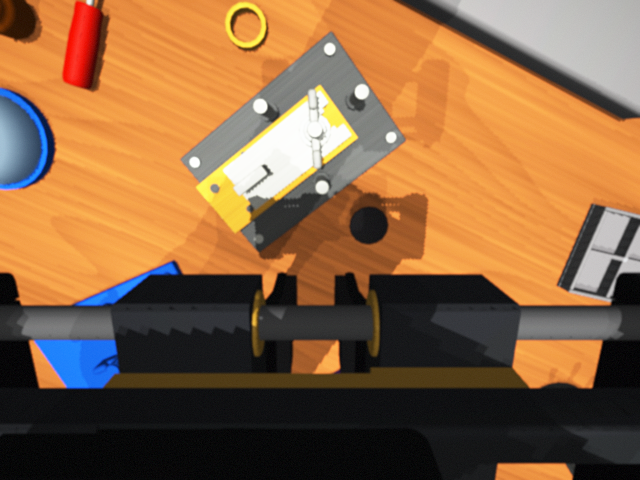

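The wrist view shows the strap under the nut around (290,150), the wings at (312,95)–(317,165), and the fin near (258,179). The collar at (246,25) and the loupe at (368,225) are in place. One numeric check before handing in.

```bash
python3 - <<'E'
from h import *
H=R.from_euler('z',27.7,degrees=True);S0=np.array([.6358,.0588,0])
f=lambda u,v,z:(H.apply(px2w("wrist",u,v,z)-S0)*1000).round(1)
print("fin top",f(247,190,.0665),f(270,168,.0665));w1,w2=f(312,93,.071),f(317,166,.071);print(w1,w2,"stud",f(316,130,.088))
s=r.read_state();print(s["time"],s["ft_force"])
print(r.close_job())
E
```

```text
fin top [-82.   -5.   66.5] [-52.4  -2.4  66.5]
[16.7 24.6 71. ] [-17.2 -26.8  71. ] stud [ 0.7 -2.  88. ]
16.45 [0.44488516 0.60292465 0.69321075]
the job is handed in; nothing more can be done
None
```

The strap is fully home against the stud and released, the wing nut is tightened to about 8 N at the wing (finger-tight), and the job was handed in at 16.5 s with the robot clear of everything; no verdict came back.

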